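# Open the squat grit tank for refilling

### The job

Open the shorter, wider of the two grit tanks for refilling: unscrew its cap by the bar grip (anticlockwise seen from above), lift the cap off and set it down, upright and without dropping it, in the shallow steel tray. Leave the cap of the taller, slimmer tank screwed on, and let go when done.

Things in the scene. Friction and masses are not known exactly. Their poses are not given: they have to be found in the camera images.
- wide_tank: Shorter, wider grit tank, fixed, left or right of the other: body 110 mm across, 85 high; neck 68 across, 26 higher. Origin: underside centre, z up. Thread: turned anticlockwise about the tank's axis the cap rises 4 mm/rad (let the hand rise with it), is free after 1.2 rad and lifts straight out at 75 to 130 degrees, clear after 25 mm; 1 to 2 mm play, turns easily. Gauge juts out 31 mm on +x.
- wide_cap: Its loose screw cap: disc 76 mm across, 8 thick; on it an upright black bar grip 60 long, 14 thick, 32 high, centred; below it a plug 36 across, 20 long, in the neck, with a cross pin 53 long. Origin: centre of the plug's underside, z up the axis, x along the bar; disc top at z 28 mm, bar top at 60. Starts fully screwed on, origin 91 mm above the tank's; 0.08 to 0.17 kg.
- tray: Shallow open steel tray fixed to the bench, empty, 180 mm (x) by 150 mm (y), 16 mm high, walls 4 mm, floor 4 mm thick. Origin: centre of its underside, z up. The cap stands by itself on its plug on the tray's floor.
- tall_cap: The cap of the taller, slimmer tank (74 mm across, 125 mm high to the shoulder); same shape, size and axes as the wide tank's cap. To be left screwed on.
Not all that is in view belongs to the job. Leave any blue or pink look-alike of the wide_cap alone.

How it is judged:
By the outcome, as a careful person would: the job done as asked, in the order asked, and still so for the second after the job is handed in, with the robot touching nothing.
It also fails if it takes over 48 s, if anything falls off the work surface, if the arm or the gripper's body presses on something with over 40 N, if the wrist force passes 120 N, or if a joint passes its speed limit or range.

### The arm

A 7-joint arm with a two-finger parallel gripper is mounted at the origin on the work surface. World frame = base frame: x ahead of the robot, y to its left, z up, the work surface at z = 0. Lengths are in m, angles in rad, forces in N, time in s.
With the tool pointing down it reaches from about 0.425 to 1.025 m from the base axis. Payload 9.4 kg.
Tool frame: the origin (TCP) lies at the very end of the fingers, on their centre line; the grasp point (between the pads) lies 19 mm behind it (env.grip_depth is the distance from the TCP to the grasp point, in m); z points along the fingers, y is the direction in which the jaws open and shut (so a half turn about z gives the same grasp; the last joint's range is limited). The gripper opens to 85 mm and grips with 20 to 120 N. Pads are 22 mm wide; open, the fingers measure 114 mm over their backs; the gripper's body (76 mm by 85 mm) begins 54 mm behind the grasp point. The pads swing forward as they close: fully open they stand 13 mm farther back than shut.
Start: joints at [-0.077, 0.599, -0.003, 1.599, 0.002, 0.943, -0.08], TCP at [0.725, -0, 0.231] pointing down, gripper open.
Joint ranges: [-2.57, 2.57], [-0.35, 1.97], [-1.29, 1.29], [0.11, 2.56], [-1.05, 4.19], [0.11, 1.86], [-2.63, 2.63]. Speed limits (rad/s): [2.22, 2.22, 3.01, 3.01, 3.14, 3.14, 3.14].

### API

Orientations are given as [roll, pitch, yaw] about the fixed x, y, z axes, in that order (R = Rz(yaw) Ry(pitch) Rx(roll)).
In Python, from workcell import env gives the robot as it stands. The module is installed in compiled form; this text tells all that it offers.
- The arm moves only by the tool jog_arm, never from a script. Its argument "commands" is a list of rows, each a list of 2 entries, a list of its own where there are three numbers: the shift along the tool's x, y, z in mm, then the turn, a rotation vector about the tool's x, y, z in degrees. A call has 1 to 20 rows; each row is the pose to reach, as a shift and turn from the pose commanded when the call began, along the tool's axes at that moment; what a row does not reach only later rows make up. A row lasts 1/12 s, in which the tool goes at most 41.7 mm and 7.16 degrees, less where a joint would pass 70% of its speed; a pose out of reach is approached as far as the arm can. A call with a gripper value outside its range is refused whole. "fingers" is the closure, from 0 (fully open) to 1 (shut), set as the call begins (left out, the last holds). The fingers move at their own pace and stop on an object; "grip_force" is the grip in N (left out, the last holds). Time passes only in rows, so rows that repeat a pose let the fingers close. It gives the time, the measured TCP pose, the force and the opening at its end, in the units of the state.
- env.state(): the state, without advancing time (a new reading comes with each control period).
- env.snapshot(name): name is "scene" or "side" or "wrist"; returns a dict with "image" (400x640x3 uint8, red, green, blue), "fov_y" (degrees; the focal length in pixels is half the picture's height over the tangent of half this angle, whatever the lens; pixels are square), "cx", "cy" (the principal point, pixels), "k1" (the pictures are not rectified: a ray, as slopes to the right and down, at radius r is drawn at 1 + k1 r^2 times it, then the intrinsics apply), "origin" and "rotation" of the camera in the world. Camera axes: x right, y down, z forward; pixel columns grow to the right and rows downward; lengths in m; the calibration is good to about 2 mm. A picture is of the moment at which its call begins. There is no depth.
- env.hand_in(): hands the job in, once; it reports no verdict.
Trained networks look in the newest picture that a camera, given by its name, has taken for a name from the list of things; names that differ only in an ending like _2 or _b are one class to them, and where a whole thing is asked for, a point or a joint stands for the part that bears it (a point fixed in the world has none). Each returns a list of dicts, best first, with "score" (0 to 1); they miss things now and then, are a little off and sometimes report something else, mostly with a low value. They report only what shows in the picture. A call takes as long as a camera call. They do not tell look-alikes from the thing itself.
- env.cut_out(camera, label): "pixels" (400x640 bool, what is visible of it) and "xy" ([column, row] in pixels, amid what is visible of it).
The state is a dict: "clock": time; "joint_positions": joint angles; "qvel": joint speeds; "joint_torque": joint torques, N m; "tool_pos": TCP position; "orientation": TCP orientation; "force": force on the tool from outside, world axes, zero at the start; "torque": the same for the moment, N m; "finger_gap": opening from 0.0 (shut) to 1.0 (fully open).
Only numpy, scipy, OpenCV 4.12 (cv2) and the standard library are available. Lean on these libraries where they do the work, as an engineer would, in place of code of your own. Each camera call takes 0.05 s, during which the arm holds its last target. There are 200 camera calls.

## Working session

There is one attempt and no reset: what is moved stays moved. The work goes in short steps, Python scripts to look and compute and a tool call to move; the robot and the scene stay as the last step left them, time stands still between calls to the robot, and variables do not carry over. Pictures are saved under pics/ and viewed, about 8 in all and at most 12, crops included, and the job is handed in when it is done.

Besides the shell and the picture viewer there is one more tool, called after "Call:" as name(argument=value, ...) on one line, values as JSON. jog_arm: Moves the arm, as the interface text tells. Its arguments: {"type":"object","properties":{"commands":{"type":"array","items":{"type":"array"}},"fingers":{"type":"number"},"grip_force":{"type":"number"}},"required":["commands"]}

```bash
mkdir -p pics
cat > h.py <<'E'
import numpy as np, cv2
from workcell import env
def snap(n,f=None):
    s=env.snapshot(n)
    if f: cv2.imwrite('pics/'+f,s['image'][:,:,::-1])
    return s
def ray(s,uv):
    f=200/np.tan(np.radians(s['fov_y'])/2)
    d=np.array([(uv[0]-s['cx'])/f,(uv[1]-s['cy'])/f]);u=d.copy()
    for _ in range(20): u=d/(1+s['k1']*(u@u))
    return np.array(s['origin']),np.array(s['rotation'])@np.array([u[0],u[1],1])
def atz(s,uv,z):
    o,d=ray(s,uv); return o+d*(z-o[2])/d[2]
def proj(s,p):
    f=200/np.tan(np.radians(s['fov_y'])/2)
    c=np.array(s['rotation']).T@(np.array(p)-np.array(s['origin']));u=c[:2]/c[2]
    u=u*(1+s['k1']*(u@u)); return np.array([u[0]*f+s['cx'],u[1]*f+s['cy']])
E
python3 - <<'E'
from h import *
ims=[]
for n in ['scene','side']:
    s=snap(n,n+'1.png')
    print(n,s['origin'],np.round(s['rotation'],2).tolist(),s['fov_y'])
    for l in ['wide_tank','wide_cap','tray','tall_cap']:
        for r in env.cut_out(n,l): print(l,round(r['score'],2),np.round(r['xy']),r['pixels'].sum())
E
```

```text
scene [ 1.12737872 -0.56436991  0.72074683] [-2.18, 0.02, 0.72] 44.47195682099891
wide_tank 0.79 [387. 203.] 1574
wide_cap 0.96 [447. 181.] 527
tray 0.9 [297. 238.] 3670
tall_cap 0.84 [167. 266.] 1385
tall_cap 0.49 [385. 201.] 1638
side [-0.11746807  0.80709406  0.89513343] [-2.24, -0.02, -2.38] 43.855949828347555
wide_tank 0.95 [250. 252.] 1799
wide_cap 0.89 [244. 229.] 723
wide_cap 0.7 [347. 176.] 424
tray 0.94 [344. 227.] 2979
tall_cap 0.58 [408. 133.] 426
```

View pics/scene1.png

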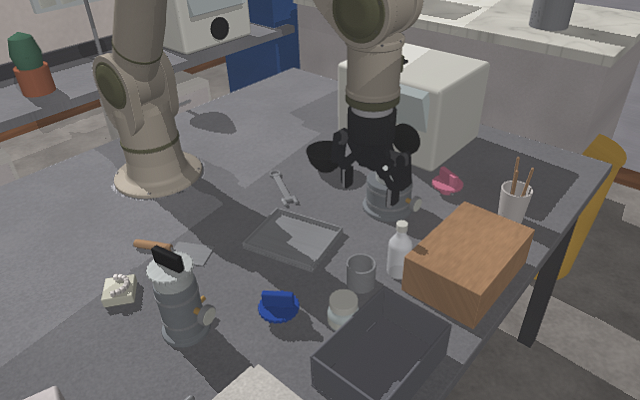

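View pics/side1.png

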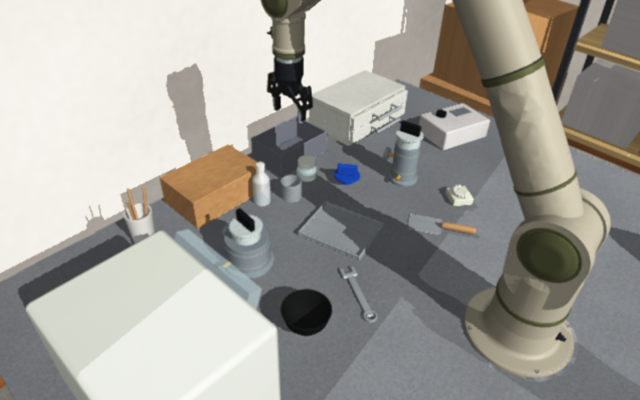

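The wide tank is at side (248,245), with a black bar at (245,220). In the scene view it is at (390,195), partly hidden by the gripper. The tray is at side (340,230) and scene (295,238). The tall tank is at scene (175,300). The blue and pink look-alikes are at scene (278,305) and (447,181).

```bash
sed -i "s/^def ray/from scipy.spatial.transform import Rotation as Ro\ndef ray/; s/    s=env.snapshot(n)/    s=dict(env.snapshot(n)); s['rotation']=Ro.from_euler('xyz',s['rotation']).as_matrix()/" h.py
python3 - <<'E'
from h import *
from scipy.optimize import least_squares
s=snap('side'); print(proj(s,env.state()['tool_pos']),env.state()['orientation'])
cap=env.cut_out('side','wide_cap')
for r in cap:
    print('cap',r['score'],r['xy'],atz(s,r['xy'],.123))
r=[c for c in cap if abs(c['xy'][0]-244)<20][0]
im=s['image'].astype(int)
dark=r['pixels']&(im.sum(2)<150)
v,u=np.nonzero(dark); print('dark',len(u),u.min(),u.max(),v.min(),v.max())
P=np.array([atz(s,(a,b),.135) for a,b in zip(u,v)])[:,:2];print('bar c',P.mean(0))
# white disc rim fit: convex hull of disc at z .111-.119
m=cv2.convexHull(np.argwhere(r['pixels'])[:,::-1].astype(np.int32))[:,0]
def sil(x,y,yaw,z0=.091):
    c,sn=np.cos(yaw),np.sin(yaw); img=np.zeros((400,640),np.uint8)
    def hull(pts): cv2.fillConvexPoly(img,cv2.convexHull(np.array([proj(s,p) for p in pts]).round().astype(np.int32)),1)
    t=np.linspace(0,6.283,40)
    hull([(x+.038*np.cos(a),y+.038*np.sin(a),z0+z) for a in t for z in(.02,.028)])
    hull([(x+c*a-sn*b,y+sn*a+c*b,z0+z) for a in(-.03,.03) for b in(-.007,.007) for z in(.028,.06)])
    return img>0
x0=atz(s,r['xy'],.12)[:2];best=None
for rng,st in ((.02,.005),(.005,.0015)):
  b0=x0 if best is None else best[1:3]
  for dx in np.arange(-rng,rng+1e-6,st):
    for dy in np.arange(-rng,rng+1e-6,st):
      for yaw in np.arange(0,3.14,.1745 if best is None or rng>.01 else .1):
        g=sil(b0[0]+dx,b0[1]+dy,yaw); i=(g&r['pixels']).sum()/(g|r['pixels']).sum()
        if best is None or i>best[0]: best=(i,b0[0]+dx,b0[1]+dy,yaw)
print('fit',best)
for n in('side','scene'):
  s=snap(n); t=env.cut_out(n,'tray')[0]
  q=cv2.approxPolyDP(cv2.convexHull(np.argwhere(t['pixels'])[:,::-1].astype(np.int32)),6,True)[:,0]
  print(n,'tray c',atz(s,t['xy'],.008),[np.round(atz(s,p.astype(float),.012)[:2],3).tolist() for p in q])
cv2.imwrite('pics/s2.png',cv2.resize(snap('side')['image'][180:290,190:320,::-1],None,fx=5,fy=5,interpolation=2))
E
```

```text
[288.47043076 119.21679646] [3.14159028e+00 5.23965944e-05 1.57085517e+00]
cap 0.84 [348.0, 176.9] [ 0.53438125 -0.03241149  0.123     ]
cap 0.73 [243.4, 227.6] [0.5755374 0.2908037 0.123    ]
dark 209 236 253 210 230
bar c [0.58357114 0.27838968]
fit (np.float64(0.9076517150395779), np.float64(0.5827299634009234), np.float64(0.27979773390566853), np.float64(2.9000000000000004))
side tray c [0.4991913  0.02319608 0.008     ] [[0.422, -0.057], [0.382, 0.092], [0.55, 0.137], [0.599, -0.019]]
scene tray c [0.51107413 0.02965072 0.008     ] [[0.563, 0.126], [0.608, -0.027], [0.434, -0.064], [0.389, 0.086]]
```

View pics/s2.png

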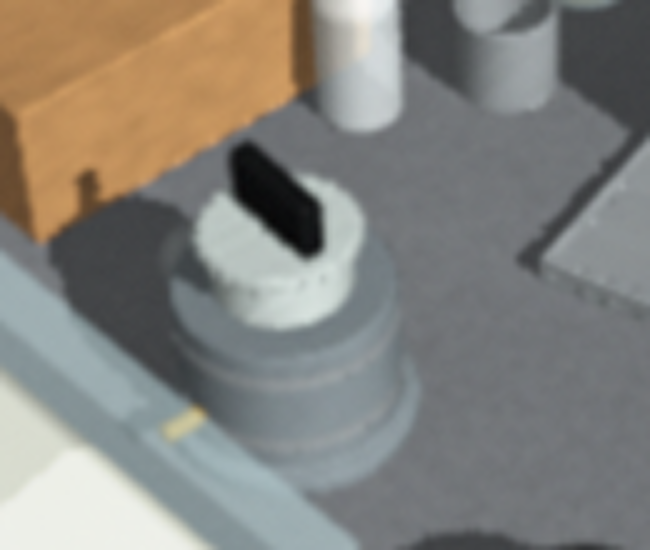

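Run:
```python
from h import *
s=snap('scene')
cv2.imwrite('pics/sc2.png',cv2.resize(s['image'][20:240,230:520,::-1],None,fx=2.7,fy=2.7,interpolation=2))
for p in [(410,165),(340,125),(475,135)]: print(p,atz(s,p,0))
for p in [(410,85),(340,60),(488,60)]:
  for z in (.1,.2,.3): print(p,z,atz(s,p,z))
s=snap('side')
for p in [(280,330),(178,230),(30,305)]:
  for z in (.1,.2,.3): print(p,z,atz(s,p,z))
```

```text
(410, 165) [0.5202869  0.48193955 0.        ]
(340, 125) [0.20636885 0.55163579 0.        ]
(475, 135) [0.57794065 0.76182421 0.        ]
(410, 85) 0.1 [0.32791875 0.76518488 0.1       ]
(410, 85) 0.2 [0.45670877 0.55099856 0.2       ]
(410, 85) 0.3 [0.58549879 0.33681224 0.3       ]
(340, 60) 0.1 [-0.00612652  0.80963085  0.1       ]
(340, 60) 0.2 [0.17647695 0.58828445 0.2       ]
(340, 60) 0.3 [0.35908042 0.36693805 0.3       ]
(488, 60) 0.1 [0.42006435 1.14192607 0.1       ]
(488, 60) 0.2 [0.53401006 0.86704815 0.2       ]
(488, 60) 0.3 [0.64795577 0.59217023 0.3       ]
(280, 330) 0.1 [0.32079535 0.41614303 0.1       ]
(280, 330) 0.2 [0.26567713 0.46531101 0.2       ]
(280, 330) 0.3 [0.2105589  0.51447899 0.3       ]
(178, 230) 0.1 [0.6985601  0.39051626 0.1       ]
(178, 230) 0.2 [0.59593227 0.44290719 0.2       ]
(178, 230) 0.3 [0.49330444 0.49529812 0.3       ]
(30, 305) 0.1 [0.72210841 0.73656119 0.1       ]
(30, 305) 0.2 [0.61651903 0.74543176 0.2       ]
(30, 305) 0.3 [0.51092965 0.75430233 0.3       ]
```

View pics/sc2.png

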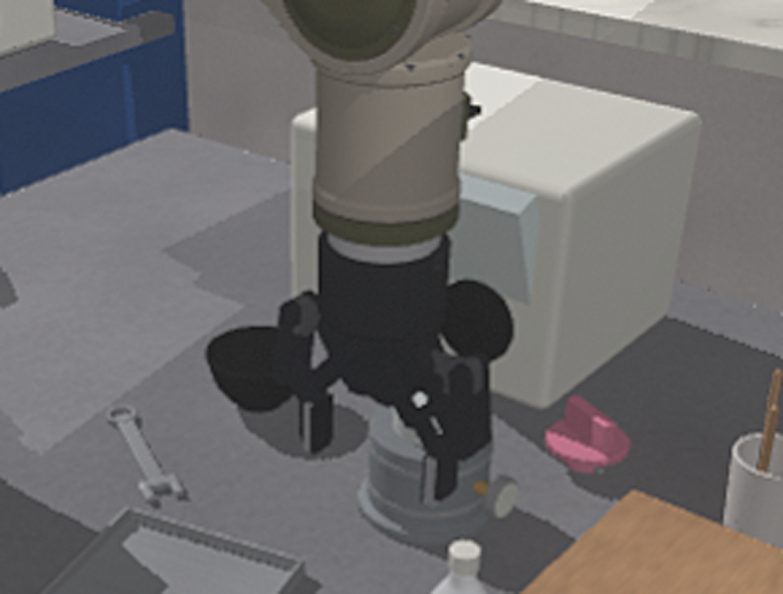

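The appliance's front is at about y 0.48, clear of the tank at (0.583, 0.279). I'll go above the cap.

Call:
jog_arm(commands=[[[0,0,-30],[0,0,0]],[[280,-145,-30],[0,0,104]],[[280,-145,-30],[0,0,104]],[[280,-145,-30],[0,0,104]],[[280,-145,-30],[0,0,104]],[[280,-145,-30],[0,0,104]],[[280,-145,-30],[0,0,104]],[[280,-145,-30],[0,0,104]],[[280,-145,-30],[0,0,104]],[[280,-145,-30],[0,0,104]],[[280,-145,-30],[0,0,104]],[[280,-145,-30],[0,0,104]],[[280,-145,-30],[0,0,104]],[[280,-145,-30],[0,0,104]],[[280,-145,-30],[0,0,104]],[[280,-145,-30],[0,0,104]],[[280,-145,-30],[0,0,104]],[[280,-145,-30],[0,0,104]],[[280,-145,-30],[0,0,104]]], fingers=0)

```text
clock: 2.53
tool_pos: [0.58, 0.2801, 0.2613]
orientation: [-3.142, 0.0, -0.242]
force: [0.6, -0.0, 0.2]
finger_gap: 1.001
```

Run:
```python
from h import *
t=env.state();print(t['clock'],t['tool_pos'],t['orientation'],np.round(t['joint_positions'],2),t['force'])
s=snap('wrist','w1.png');print(s['origin'],s['rotation'])
im=s['image'].astype(int)
for r in env.cut_out('wrist','wide_cap'):
    print(r['score'],r['xy'],r['pixels'].sum())
    m=cv2.convexHull(np.argwhere(r['pixels'])[:,::-1].astype(np.int32));print(cv2.minAreaRect(m))
```

```text
2.5333 [0.57995231 0.28008491 0.26127788] [-3.14157270e+00  1.13117323e-06 -2.41680088e-01] [-0.86  0.51  0.48  1.78 -0.29  0.92 -2.06] [ 0.56163751 -0.00428963  0.2379442 ]
[0.66232027 0.25898657 0.40411335] [[-2.39574411e-01 -9.16473324e-01 -3.20438368e-01]
 [-9.70877944e-01  2.26266747e-01  7.87361220e-02]
 [ 3.44991619e-04  3.29969704e-01 -9.43991459e-01]]
0.73 [323.6, 181.0] 4436
((322.9481201171875, 182.69342041015625), (76.1488037109375, 74.3033676147461), 29.05460548400879)
0.71 [625.0, 55.7] 1681
((623.0, 56.5), (63.0, 32.0), 90.0)
0.61 [196.7, 139.2] 2894
((193.35385131835938, 135.3692169189453), (63.505775451660156, 57.55210876464844), 60.2551155090332)
```

View pics/w1.png

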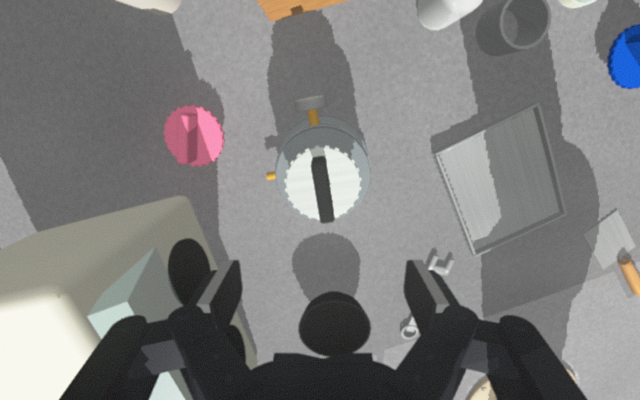

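The wrist view shows the wide cap at (323,183), with its bar running from about (318,157) to (327,222). The gauge is at (310,105).

Run:
```python
from h import *
s=snap('wrist');im=s['image'].astype(int)
m=np.zeros((400,640),bool);m[145:228,300:345]=True
m&=(im.max(2)<75)
n,l,st,c=cv2.connectedComponentsWithStats(m.astype(np.uint8));k=1+np.argmax(st[1:,4]);v,u=np.nonzero(l==k)
print(st[k],c[k],cv2.minAreaRect(np.c_[u,v].astype(np.int32)))
P=np.array([atz(s,(a,b),.151)[:2] for a,b in zip(u,v)]);C=P.mean(0);w,V=np.linalg.eigh(np.cov((P-C).T));d=V[:,1]
q=(P-C)@d;print('bar C',C,'yaw',np.degrees(np.arctan2(d[1],d[0])),'len',np.ptp(q),'mid',C+d*(q.max()+q.min())/2,'w',np.ptp((P-C)@V[:,0]))
# white disc: fit ellipse of top face via hull, excluding side
r=env.cut_out('wrist','wide_cap')[0]; print(r['xy'])
v,u=np.nonzero(r['pixels']);Q=np.array([atz(s,(a,b),.119)[:2] for a,b in zip(u,v)]).astype(np.float32)
print('disc',cv2.minEnclosingCircle(Q),Q.mean(0))
t=env.cut_out('wrist','tray')[0];h=cv2.approxPolyDP(cv2.convexHull(np.argwhere(t['pixels'])[:,::-1].astype(np.int32)),8,True)[:,0]
print('tray',h.tolist(),[np.round(atz(s,p.astype(float),.016)[:2],3).tolist() for p in h])
```

```text
[312 157  21  65 680] [321.58676471 185.35735294] ((321.9892272949219, 188.764892578125), (63.68471908569336, 13.568744659423828), 81.02737426757812)
bar C [0.59199891 0.27696143] yaw 174.61345637633454 len 0.06054547696754691 mid [0.58796377 0.2773419 ] w 0.012145666442793848
[324.5, 180.3]
disc ((0.58254474401474, 0.27822762727737427), 0.04026898741722107) [0.58523625 0.27780408]
tray [[565, 215], [474, 256], [431, 152], [538, 103]] [[0.423, -0.057], [0.389, 0.086], [0.565, 0.132], [0.596, -0.016]]
```

Call:
jog_arm(commands=[[[4,1,30],[0,0,-8.5]],[[4,1,60],[0,0,-8.5]],[[4,1,80],[0,0,-8.5]],[[4,1,90],[0,0,-8.5]],[[4,1,90],[0,0,-8.5]],[[4,1,90],[0,0,-8.5]]])

```text
clock: 3.28
tool_pos: [0.5839, 0.278, 0.1716]
orientation: [3.141, 0.0, -0.096]
force: [-0.9, -0.8, 0.5]
finger_gap: 0.999
```

Run:
```python
from h import *
t=env.state();print(t['tool_pos'],t['orientation'],t['force'])
s=snap('wrist','w2.png')
x,y=t['tool_pos'][:2]
print('proj tcp@.151',proj(s,[x,y,.151]),'@.119',proj(s,[x,y,.119]))
for cx,cy in((.584,.278),):
  for a in(-.03,.03):print(proj(s,[cx+a*np.cos(-.094),cy+a*np.sin(-.094),.151]))
  tt=np.linspace(0,6.28,60);im=s['image'].copy()
  cv2.polylines(im,[np.array([proj(s,[cx+.038*np.cos(a),cy+.038*np.sin(a),.119]) for a in tt]).round().astype(np.int32)],True,(255,0,0),1)
  b=[(-.03,-.007),(.03,-.007),(.03,.007),(-.03,.007)];c,n=np.cos(-.094),np.sin(-.094)
  cv2.polylines(im,[np.array([proj(s,[cx+c*p-n*q,cy+n*p+c*q,.151]) for p,q in b]).round().astype(np.int32)],True,(0,255,0),1)
cv2.imwrite('pics/w2.png',cv2.resize(im[100:400,180:480,::-1],None,fx=2,fy=2,interpolation=2))
```

```text
[0.58394316 0.27796144 0.17155128] [ 3.14126779e+00  1.97469714e-05 -9.62402265e-02] [-0.90290847 -0.82228273  0.4500571 ]
proj tcp@.151 [321.26482666 243.94838152] @.119 [321.42478416 223.61094056]
[321.38515442 284.19566962]
[320.98533902 198.61403606]
```

View pics/w2.png

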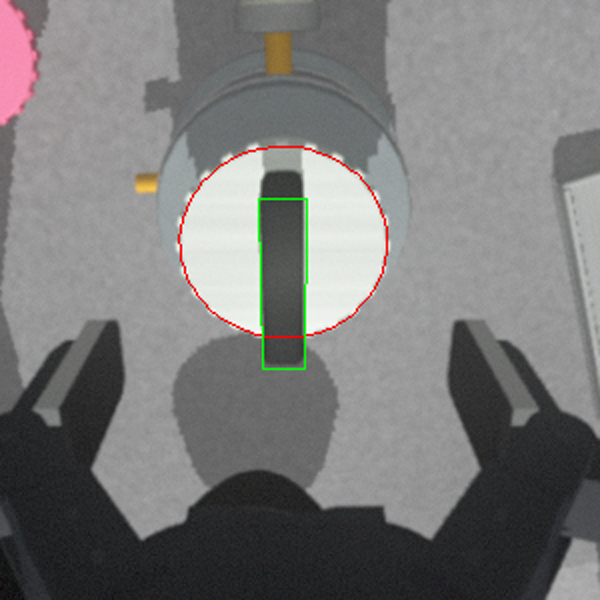

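The overlay of disc and bar at (0.584, 0.278), yaw -5.5°, matches within about 1 mm. The jaws straddle the bar, so I'll descend and close.

Call:
jog_arm(commands=[[[0,0,20],[0,0,0]],[[0,0,40],[0,0,0]],[[0,0,47],[0,0,0]],[[0,0,47],[0,0,0]]])

```text
clock: 3.67
tool_pos: [0.5833, 0.2781, 0.124]
orientation: [3.141, 0.001, -0.096]
force: [0.2, 0.2, -0.4]
finger_gap: 1.003
```

Call:
jog_arm(commands=[[[0,0,0],[0,0,0]],[[0,0,0],[0,0,0]],[[0,0,0],[0,0,0]],[[0,0,0],[0,0,0]],[[0,0,0],[0,0,0]],[[0,0,0],[0,0,0]],[[0,0,0],[0,0,0]],[[0,0,0],[0,0,0]],[[0,0,0],[0,0,0]],[[0,0,0],[0,0,0]]], fingers=1, grip_force=50)

```text
clock: 4.5
tool_pos: [0.5839, 0.2783, 0.1248]
orientation: [-3.141, -0.001, -0.096]
force: [-0.8, -0.8, 5.8]
finger_gap: 0.152
```

Call:
jog_arm(commands=[[[0,0,-0.35],[0,0,-5]],[[0,0,-0.7],[0,0,-10]],[[0,0,-1.05],[0,0,-15]],[[0,0,-1.4],[0,0,-20]],[[0,0,-1.75],[0,0,-25]],[[0,0,-1.75],[0,0,-25]]])

```text
clock: 5.0
tool_pos: [0.5837, 0.2778, 0.126]
orientation: [-3.142, 0.0, 0.344]
force: [0.7, -0.2, 0.4]
finger_gap: 0.154
```

Forces are low, so I'll continue to 100° in total.

Call:
jog_arm(commands=[[[0,0,-0.35],[0,0,-5]],[[0,0,-0.7],[0,0,-10]],[[0,0,-1.05],[0,0,-15]],[[0,0,-1.4],[0,0,-20]],[[0,0,-1.75],[0,0,-25]],[[0,0,-2.1],[0,0,-30]],[[0,0,-2.45],[0,0,-35]],[[0,0,-2.8],[0,0,-40]],[[0,0,-3.2],[0,0,-46]],[[0,0,-3.4],[0,0,-52]],[[0,0,-3.4],[0,0,-58]],[[0,0,-3.4],[0,0,-64]],[[0,0,-3.4],[0,0,-70]],[[0,0,-3.4],[0,0,-75]],[[0,0,-3.4],[0,0,-75]],[[0,0,-3.4],[0,0,-75]]])

```text
clock: 6.33
tool_pos: [0.5836, 0.2776, 0.1291]
orientation: [-3.141, 0.0, 1.644]
force: [-0.5, -0.1, -1.8]
finger_gap: 0.155
```

Run:
```python
from h import *
t=env.state();print(t['tool_pos'],t['orientation'],t['force'],t['torque'],np.round(t['joint_positions'],2))
snap('wrist','w3.png')
```

```text
[0.58356291 0.2775563  0.12911222] [-3.14083553e+00  2.99504374e-04  1.64420195e+00] [-0.49593373 -0.09587391 -1.80329807] [-0.07862408  0.01932448  0.05616046] [-0.44  0.63 -0.14  1.87  0.14  0.66 -0.59]
```

View pics/w3.png

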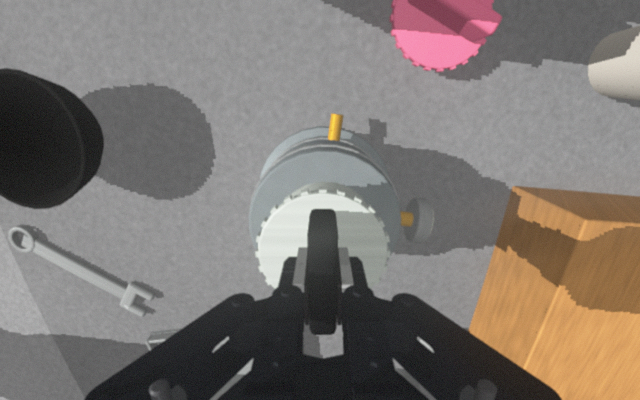

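The bar at (322,270) is still centred and aligned in the jaws, and the cap turned with the hand. Next I'll lift it slowly.

Call:
jog_arm(commands=[[[0,0,-4],[0,0,0]],[[0,0,-8],[0,0,0]],[[0,0,-12],[0,0,0]],[[0,0,-16],[0,0,0]],[[0,0,-20],[0,0,0]]])

```text
clock: 6.8
tool_pos: [0.5836, 0.2782, 0.15]
orientation: [3.141, -0.0, 1.649]
force: [0.3, -0.4, -1.0]
finger_gap: 0.155
```

Call:
jog_arm(commands=[[[0,0,-5],[0,0,0]],[[0,0,-10],[0,0,0]],[[0,0,-25],[0,0,0]],[[0,0,-45],[0,0,0]],[[0,0,-55],[0,0,0]],[[0,0,-55],[0,0,0]],[[0,0,-55],[0,0,0]]])

```text
clock: 7.38
tool_pos: [0.5838, 0.2781, 0.2048]
orientation: [3.14, -0.0, 1.649]
force: [-0.2, 0.4, -2.5]
finger_gap: 0.158
```

Run:
```python
from h import *
t=env.state();print(t['tool_pos'],t['orientation'],t['force'])
s=snap('side');snap('wrist')
print(env.cut_out('wrist','tray')[:1] and [np.round(atz(snap('wrist'),env.cut_out('wrist','tray')[0]['xy'],.008),3)])
s=snap('side')
for r in env.cut_out('side','wide_cap'):print(r['score'],r['xy'])
a=cv2.resize(s['image'][120:320,170:430,::-1],None,fx=3,fy=3,interpolation=2)
cv2.imwrite('pics/s3.png',a)
```

```text
[0.58380788 0.27806061 0.20481381] [ 3.14046011e+00 -3.99113805e-04  1.64921835e+00] [-0.20820845  0.37237988 -2.51370248]
[array([0.447, 0.086, 0.008])]
0.74 [347.0, 174.0]
0.57 [243.2, 205.1]
```

View pics/s3.png

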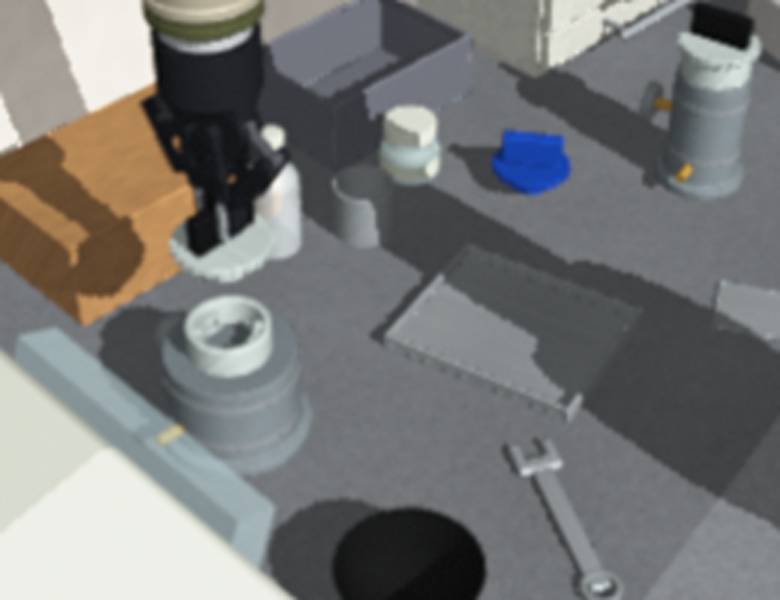

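The side view shows the cap held clear at crop (222,250) and the tank's neck open at (230,335). Now I'll carry it over the tray centre at about (0.494, 0.034).

Call:
jog_arm(commands=[[[-12,-5,0],[0,0,0]],[[-35,-16,0],[0,0,0]],[[-60,-28,0],[0,0,0]],[[-85,-39,0],[0,0,0]],[[-110,-51,0],[0,0,0]],[[-135,-62,0],[0,0,0]],[[-160,-74,0],[0,0,0]],[[-185,-85,0],[0,0,0]],[[-210,-97,0],[0,0,0]],[[-228,-105,0],[0,0,0]],[[-236,-109,0],[0,0,0]],[[-236,-109,0],[0,0,0]],[[-236,-109,0],[0,0,0]]])

```text
clock: 8.82
tool_pos: [0.4937, 0.0344, 0.2046]
orientation: [3.141, -0.0, 1.649]
force: [0.6, 0.0, -1.0]
finger_gap: 0.15
```

Call:
jog_arm(commands=[[[0,0,15],[0,0,0]],[[0,0,40],[0,0,0]],[[0,0,65],[0,0,0]],[[0,0,90],[0,0,0]],[[0,0,110],[0,0,0]],[[0,0,130],[0,0,0]],[[0,0,145],[0,0,0]],[[0,0,155],[0,0,0]],[[0,0,155],[0,0,0]],[[0,0,155],[0,0,0]]])

```text
clock: 9.65
tool_pos: [0.4937, 0.0352, 0.0492]
orientation: [-3.141, -0.0, 1.651]
force: [0.3, 0.5, -1.2]
finger_gap: 0.153
```

Run:
```python
from h import *
t=env.state();print(t['tool_pos'],t['orientation'],t['force'])
s=snap('side')
c,d=snap('scene'),0
a=[cv2.resize(s['image'][150:280,260:420,::-1],(480,390)),cv2.resize(c['image'][170:300,220:380,::-1],(480,390))]
cv2.imwrite('pics/p1.png',cv2.resize(np.hstack(a),(800,325)))
```

```text
[0.49366711 0.03523293 0.04916744] [-3.14092570e+00 -2.26242373e-04  1.65077388e+00] [ 0.30727936  0.5483851  -1.24451418]
```

View pics/p1.png

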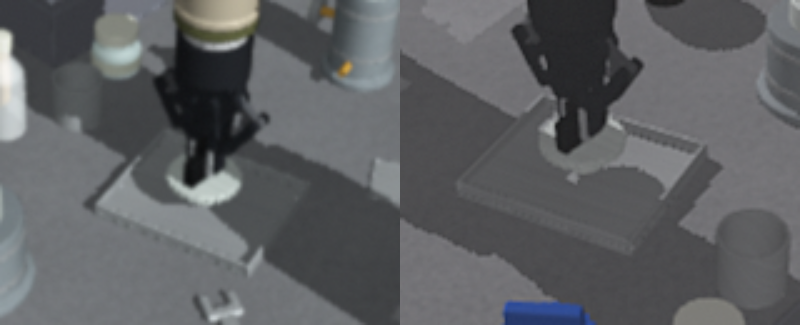

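The cap is over the tray in both halves. I'll lower it gently and watch the force.

Call:
jog_arm(commands=[[[0,0,3],[0,0,0]],[[0,0,6],[0,0,0]],[[0,0,8],[0,0,0]],[[0,0,9],[0,0,0]],[[0,0,9],[0,0,0]],[[0,0,9],[0,0,0]]])

```text
clock: 10.25
tool_pos: [0.4935, 0.0342, 0.0404]
orientation: [-3.142, 0.0, 1.649]
force: [-0.1, 0.5, -1.3]
finger_gap: 0.154
```

Call:
jog_arm(commands=[[[0,0,1],[0,0,0]],[[0,0,1],[0,0,0]],[[0,0,1],[0,0,0]]])

```text
clock: 10.5
tool_pos: [0.4935, 0.0342, 0.0394]
orientation: [-3.142, 0.0, 1.649]
force: [-0.3, 0.0, -2.1]
finger_gap: 0.152
```

Call:
jog_arm(commands=[[[0,0,0.5],[0,0,0]],[[0,0,1],[0,0,0]],[[0,0,1],[0,0,0]],[[0,0,1],[0,0,0]]])

```text
clock: 10.83
tool_pos: [0.4935, 0.0342, 0.0384]
orientation: [-3.142, 0.0, 1.649]
force: [0.5, 0.5, -1.4]
finger_gap: 0.157
```

Call:
jog_arm(commands=[[[0,0,0.5],[0,0,0]],[[0,0,0.7],[0,0,0]],[[0,0,0.7],[0,0,0]],[[0,0,0.7],[0,0,0]]])

```text
clock: 11.17
tool_pos: [0.4935, 0.0342, 0.0378]
orientation: [3.142, 0.0, 1.649]
force: [-0.3, 0.3, 0.5]
finger_gap: 0.155
```

Call:
jog_arm(commands=[[[0,0,0.4],[0,0,0]],[[0,0,0.4],[0,0,0]],[[0,0,0.4],[0,0,0]]])

```text
clock: 11.42
tool_pos: [0.4935, 0.0342, 0.0378]
orientation: [3.141, 0.0, 1.649]
force: [-1.4, -0.2, 6.8]
finger_gap: 0.156
```

The upward force and the unchanged z mean the cap is on the floor. Releasing now.

Call:
jog_arm(commands=[[[0,0,0],[0,0,0]],[[0,0,0],[0,0,0]],[[0,0,0],[0,0,0]],[[0,0,0],[0,0,0]],[[0,0,0],[0,0,0]],[[0,0,0],[0,0,0]],[[0,0,0],[0,0,0]],[[0,0,0],[0,0,0]],[[0,0,0],[0,0,0]],[[0,0,0],[0,0,0]]], fingers=0.2, grip_force=20)

```text
clock: 12.25
tool_pos: [0.4935, 0.0342, 0.0373]
orientation: [3.142, 0.0, 1.649]
force: [0.4, -0.4, -0.5]
finger_gap: 0.8
```

Call:
jog_arm(commands=[[[0,0,-10],[0,0,0]],[[0,0,-25],[0,0,0]],[[0,0,-50],[0,0,0]],[[0,0,-80],[0,0,0]],[[0,0,-110],[0,0,0]],[[0,0,-140],[0,0,0]],[[0,0,-160],[0,0,0]],[[0,0,-160],[0,0,0]],[[0,0,-160],[0,0,0]]])

```text
clock: 13.0
tool_pos: [0.4939, 0.0341, 0.199]
orientation: [3.138, 0.0, 1.649]
force: [-0.6, -0.7, -1.3]
finger_gap: 0.801
```

Run:
```python
from h import *
t=env.state();print(t['clock'],t['tool_pos'],t['force'],t['finger_gap'])
s=snap('side');c=snap('scene')
a=[cv2.resize(s['image'][100:290,200:430,::-1],(460,380)),cv2.resize(c['image'][160:350,140:370,::-1],(460,380))]
cv2.imwrite('pics/p2.png',cv2.resize(np.hstack(a),(800,330)))
```

```text
13.0 [0.49390423 0.03413761 0.1990035 ] [-0.63648599 -0.68937257 -1.28963113] 0.8013143630338188
```

View pics/p2.png

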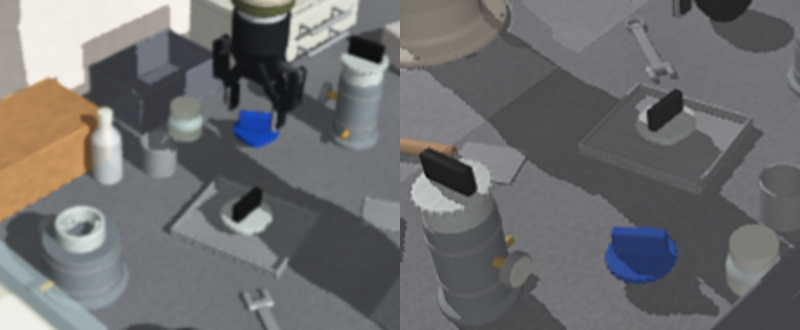

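The cap stands upright in the tray at (245,215) in the left half and (667,115) in the right. The wide tank is open, the tall tank's cap is still on, and the gripper is clear.

```bash
python3 -c "
from workcell import env
print(env.hand_in())"
```

```text
the job is handed in; nothing more can be done
None
```

The wide tank is open and its cap stands upright near the middle of the steel tray; I handed the job in at about 13 s of the 48 s allowed.

- **Unscrewing:** I gripped the cap by its bar and turned it 100° anticlockwise, letting the hand rise with the thread. I then lifted it straight out, and the wrist force readings stayed below about 3 N.
- **Setting down:** I lowered the cap in small steps until it touched the tray floor at about 7 N, then let go and raised the hand clear.
- **Last checks:** The side and scene pictures show the cap upright in the tray and the wide tank's neck open. The tall tank's cap is still on, and the blue look-alike was left alone. The pink one is not in the last pictures, but the arm did not go near it. The gripper is about 100 mm above the cap, touching nothing.

No check failed. The first tray and cap position estimates differed by up to about 10 mm between cameras. For the cap, a close-up wrist picture settled it to about 1 mm.

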